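# Slide the hold-down plate over the edge and lay it across the block

### The arm

A 6-joint arm with a two-finger parallel gripper is mounted at the origin on a cart in front of the work surface, level with it; the furniture and walls round the work are solid. World frame = base frame: x ahead of the robot, y to its left, z up, the work surface at z = 0. Lengths are in m, angles in rad, forces in N, time in s.
With the tool pointing down it reaches from about 0.375 to 0.9 m from the base axis. Payload 3.1 kg.
Tool frame: the origin (TCP) lies at the very end of the fingers, on their centre line; the grasp point (between the pads) lies 19 mm behind it; z points along the fingers, y is the line along which they close (so a half turn about z gives the same grasp; the last joint's range is limited). The gripper opens to 87 mm and grips with 3 to 60 N. Pads are 19 mm wide; open, the fingers measure 117 mm over their backs; the gripper's body (75 mm by 190 mm) begins 51 mm behind the grasp point.
Start: joints at [-1.387, 0.527, 1.433, -0, 1.181, -0.178], TCP at [0.221, -0.585, 0.223] pointing down, gripper open.
Joint ranges: [-3.08, 3.08], [-0.75, 2.2], [0.22, 2.44], [-1.43, 4.57], [0, 2.65], [-2.85, 2.85]. Speed limits (rad/s): [2.79, 2.79, 3.14, 3.14, 3.14, 3.14].

### API

Orientations are given as a unit quaternion [x, y, z, w].
In Python, from rig import robot gives the robot as it stands. The module is installed in compiled form; this text tells all that it offers.
- The arm moves only by the tool servo_tool, never from a script. Its argument "rows" is one flat list of numbers, 5 for each row, row after row: the closure, from -1 (fully open) to 1 (shut), so that 0 is half open, then the shift along the tool's x, y, z in m, then the turn about the tool's z in degrees. A call has 1 to 5 rows; each row shifts and turns the commanded pose from where the row before left it, along the tool's axes as they then stand; what a row does not reach is not made up. A row lasts 1/12 s, in which the tool goes at most 41.7 mm and 7.16 degrees, less where a joint would pass 70% of its speed; a pose out of reach is approached as far as the arm can. A call with a gripper value outside its range is refused whole. The fingers move at their own pace and stop on an object; "newtons" is the grip in N (left out, the last holds). Time passes only in rows, so rows that do not move let the fingers close. It gives the time, the measured TCP pose, the force, the opening and the grip force at its end, in the units of the state.
- robot.get_obs(): the state, without advancing time (a new reading comes with each control period).
- robot.camera(name): name is "scene" or "side" or "wrist"; returns a dict with "pixels" (384x512x3 uint8, red, green, blue), "intrinsics" (3x3 intrinsics, pixels), "rvec" (rotation vector, rad) and "tvec" (3), from world to camera coordinates, as OpenCV has them; the wrist camera has in their place "mount" (4x4, takes a point from camera to tool coordinates, whose origin is the TCP and whose axes are the flange's). Camera axes: x right, y down, z forward; pixel columns grow to the right and rows downward; lengths in m; the calibration is good to about 2 mm. A picture is of the moment at which its call begins: read the wrist's pose just before it. There is no depth.
- robot.hand_in(): hands the job in; it is judged then, once.
Trained networks look in a picture, given as the dict that the camera call returned (one of the last four; its "shot" number tells which), for a name from the list of things; names that differ only in an ending like _2 or _b are one class to them, and where a whole thing is asked for, a point or a joint stands for the part that bears it (a point fixed in the world has none). Each returns a list of dicts, best first, with "score" (0 to 1); they miss things now and then, are a little off and sometimes report something else, mostly with a low value. They report only what shows in the picture. A call takes as long as a camera call. They do not tell look-alikes from the thing itself.
- robot.spot_in(picture, query): "at" ([x, y, z] in m, in world coordinates, good to about 4 mm: the middle of the surface that is visible of it).
- robot.outline_of(picture, query): "region" (384x512 bool, what is visible of it).
- robot.place_of(picture, query): "at" ([x, y, z] in m, in world coordinates, good to about 4 mm: a listed point, or the origin of a listed thing).
The state is a dict: "time": time; "q": joint angles; "joint_velocities": joint speeds; "joint_torque": joint torques, N m; "position": TCP position; "tool_rot": TCP orientation; "ft_force": force on the tool from outside, world axes, zero at the start; "moment": the same for the moment, N m; "grip_width": finger opening in m; "grip_force": force on a finger pad.
Only numpy, scipy, OpenCV 4.12 (cv2) and the standard library are available. Lean on these libraries where they do the work, as an engineer would, in place of code of your own. Each camera call takes 0.05 s, during which the arm holds its last target. There are 200 camera calls.

### The job

The long thin metal plate lies flat on the stone slab and is too thin to take hold of there. Slide it lengthwise over the slab's left-hand edge until about a third of it sticks out, grip the overhanging end by its two long sides, lift it and lay it flat and centred across the short way of the clear deep-well block as its hold-down plate. Let go of it there; do not drop it, do not shift the block, and leave the small square plate alone.

Things in the scene. Friction and masses are not known exactly. Their poses are not given: they have to be found in the camera images.
- long_plate: Long flat bare-aluminium plate, 50 mm wide (its x), 190 mm long (its y), 5 mm thick, about 100 g, a small hole near each end. Origin: centre of its underside; z up. It starts flat on the stone slab, long axis about along the slab's, left end 10 to 30 mm short of the slab's left edge. Slides easily when pushed at its right end; tips off the slab if over 95 mm sticks out.
- stone_slab: Plain dark grey stone slab, fixed, 130 mm (its x) by 230 mm (its y), flat top 40 mm above the worktop. Origin: centre of its underside, at worktop height; z up. Its left-hand edge is the short one at +115 mm along its own y, which points to the robot's left within 10 degrees. Beyond that edge the worktop is bare, so there is 40 mm of room under the overhanging end.
- deep_block: Clear deep-well block with a grid of square wells, loose, 400 g, 85 mm (its x, the short way) by 128 mm (its y), carrying top 43 mm above its underside. Origin: centre of its underside, on the worktop left of the slab; z up. Its x points to the robot's left within 12 degrees. The plate, centred, sticks out 52 mm each side: gripped within 30 mm of its end, the fingers pass beside the block.
- square_plate: Bystander, not to be moved: small square bare-aluminium plate, 60 x 60 x 5 mm, one 12 mm hole in its middle, lying on the worktop to the right of the slab or behind it (a small white timer has the other place). Origin: centre of its underside.
There are look-alikes about, which are no part of the job. Of the things shaped like the deep_block, the clear one is meant.

How it is judged:
By the outcome, as a careful person would: the job done as asked, in the order asked, and still so for the second after the job is handed in, with the robot touching nothing.
It also fails if it takes over 51 s, if anything falls off the work surface, if the arm or the gripper's body presses on something with over 40 N, if the wrist force passes 120 N, or if a joint passes its speed limit or range.

## Working session

There is one attempt and no reset: what is moved stays moved. The work goes in short steps, Python scripts to look and compute and a tool call to move; the robot and the scene stay as the last step left them, time stands still between calls to the robot, and variables do not carry over. Pictures are saved under pics/ and viewed, at most 10 in all, crops included, and the job is handed in when it is done.

Besides the shell and the picture viewer there is one more tool, called after ">>>" by a JSON object that holds its "fn" and its "kwargs". servo_tool: Moves the arm, as the interface text tells. Its arguments: {"type":"object","properties":{"rows":{"type":"array","items":{"type":"number"}},"newtons":{"type":"number"}},"required":["rows"]}

```bash
mkdir -p pics; cat > h.py <<'E'
import numpy as np, cv2
from scipy.spatial.transform import Rotation as R
from rig import robot
def save(c,n): cv2.imwrite('pics/'+n,c['pixels'][:,:,::-1])
def ray(c,uv,z):
    K=c['intrinsics'];Rm=cv2.Rodrigues(np.array(c['rvec'],float))[0];t=np.array(c['tvec']).ravel()
    uv=np.array(uv,float).reshape(-1,2)
    d=np.c_[uv,np.ones(len(uv))]@np.linalg.inv(K).T@Rm
    o=-Rm.T@t
    return o+d*((z-o[2])/d[:,2])[:,None]
def rect(c,mask,z):
    m=mask.astype(np.uint8);cs,_=cv2.findContours(m,cv2.RETR_EXTERNAL,cv2.CHAIN_APPROX_NONE)
    k=max(cs,key=cv2.contourArea).reshape(-1,2)
    P=ray(c,k,z)[:,:2]
    (cx,cy),(w,h),a=cv2.minAreaRect((P*1000).astype(np.float32))
    b=cv2.boxPoints(((cx,cy),(w,h),a))
    e=[b[1]-b[0],b[2]-b[1]];L=max(e,key=np.linalg.norm)
    if L[1]<0:L=-L
    return dict(c=(round(cx,1),round(cy,1)),size=sorted((round(w,1),round(h,1))),long_yaw=round(float(np.degrees(np.arctan2(L[1],L[0]))),2))
E
python3 - <<'E'
from h import *
np.set_printoptions(precision=4,suppress=True)
o=robot.get_obs();print(o['time'],o['position'],o['tool_rot'],o['grip_width'])
Z=dict(long_plate=.045,stone_slab=.04,deep_block=.043,square_plate=.005)
im=[]
for n in('scene','side'):
    c=robot.camera(n);save(c,n+'0.png')
    for q in Z:
        for r in robot.outline_of(c,q)[:3]:
            ys,xs=np.nonzero(r['region'])
            if len(xs)>30: print(n,q,round(r['score'],2),'px',xs.mean().round(),ys.mean().round(),rect(c,r['region'],Z[q]))
        print([ (round(r['score'],2),np.round(r['at'],3)) for r in robot.place_of(c,q)[:3]])
E
```

```text
0.0 [ 0.2211 -0.5838  0.2216] [ 0.9837  0.18   -0.     -0.0011] 0.08691203408286267
scene long_plate 0.94 px 278.0 203.0 {'c': (468.3, -119.4), 'size': [59.4, 193.2], 'long_yaw': 97.1}
[(0.7, array([ 0.473, -0.123,  0.035]))]
scene stone_slab 0.57 px 275.0 211.0 {'c': (453.2, -120.2), 'size': [178.0, 248.3], 'long_yaw': 96.46}
[(0.7, array([ 0.475, -0.112, -0.003]))]
scene deep_block 0.93 px 221.0 167.0 {'c': (573.9, 163.4), 'size': [154.6, 193.1], 'long_yaw': 175.82}
scene deep_block 0.73 px 265.0 262.0 {'c': (253.5, -226.4), 'size': [108.9, 169.0], 'long_yaw': 67.84}
[(0.89, array([ 0.271, -0.216, -0.002])), (0.88, array([0.606, 0.194, 0.001]))]
scene square_plate 0.53 px 336.0 195.0 {'c': (669.1, -200.2), 'size': [60.3, 64.3], 'long_yaw': 167.44}
[(0.56, array([ 0.672, -0.202, -0.002]))]
side long_plate 0.91 px 263.0 211.0 {'c': (471.5, -126.5), 'size': [52.5, 196.1], 'long_yaw': 96.41}
[(0.57, array([ 0.472, -0.124,  0.044]))]
side stone_slab 0.64 px 265.0 218.0 {'c': (473.6, -131.1), 'size': [137.3, 259.9], 'long_yaw': 97.9}
[(0.73, array([ 0.474, -0.11 ,  0.002]))]
side deep_block 0.92 px 169.0 254.0 {'c': (276.1, -235.3), 'size': [104.2, 161.2], 'long_yaw': 68.87}
side deep_block 0.78 px 296.0 142.0 {'c': (598.1, 154.6), 'size': [125.9, 148.2], 'long_yaw': 83.43}
[(0.77, array([ 0.605,  0.185, -0.   ])), (0.67, array([ 0.271, -0.222, -0.003]))]
side square_plate 0.77 px 358.0 240.0 {'c': (671.6, -207.0), 'size': [62.2, 64.7], 'long_yaw': 78.76}
[(0.57, array([ 0.669, -0.199, -0.001]))]
```

View pics/scene0.png

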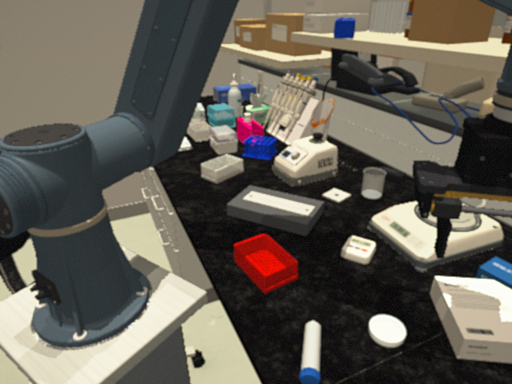

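View pics/side0.png

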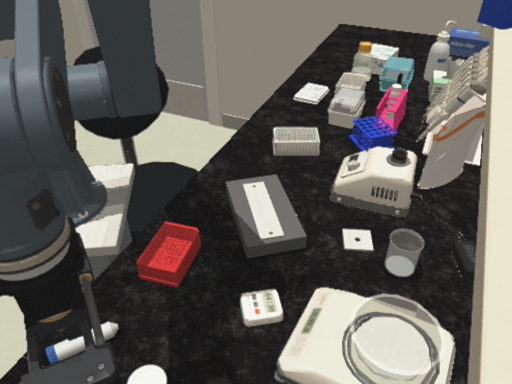

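The things shaped like the deep block are the red rack at scene (265,262), side (169,254), and the clear gridded one at scene (221,167), side (296,142). There are also clear and blue racks further back. The clear gridded block left of the slab fits at about (0.605, 0.19). The plate is on the slab at side (263,211), and the square plate with its hole is at side (358,240).

```bash
cat >> h.py <<'E'
def plan(p,yaw,n,g,obs=None,start=None):
    if start is None:
        o=robot.get_obs();p0=np.array(o['position']);x=R.from_quat(o['tool_rot']).as_matrix()[:,0];y0=np.degrees(np.arctan2(x[1],x[0]))
    else: p0,y0=np.array(start[0]),start[1]
    d=(np.array(p)-p0)/n; dy=((yaw-y0+180)%360-180)/n
    print('from',p0.round(4),round(y0,2),'dist/row',np.linalg.norm(d).round(4))
    for i in range(n):
        a=np.radians(y0+dy*i);X=np.array([np.cos(a),np.sin(a),0]);Y=np.array([np.sin(a),-np.cos(a),0])
        print(f'{g},{d@X:.4f},{d@Y:.4f},{-d[2]:.4f},{-dy:.2f},',end='\n' if i%5==4 else ' ')
    print()
E
python3 - <<'E'
from h import *
i=cv2.imread('pics/side0.png');cv2.imwrite('pics/crop.png',cv2.resize(i[100:270,210:380],(680,680))[:600])
plan([.484,-.25,.22],96.5,12,0.3)
E
```

```text
from [ 0.2213 -0.5845  0.2226] 20.73 dist/row 0.0354
0.3,0.0303,-0.0183,0.0002,-6.31, 0.3,0.0322,-0.0149,0.0002,-6.31, 0.3,0.0336,-0.0112,0.0002,-6.31, 0.3,0.0346,-0.0075,0.0002,-6.31, 0.3,0.0353,-0.0036,0.0002,-6.31,
0.3,0.0354,0.0003,0.0002,-6.31, 0.3,0.0352,0.0042,0.0002,-6.31, 0.3,0.0345,0.0080,0.0002,-6.31, 0.3,0.0334,0.0118,0.0002,-6.31, 0.3,0.0319,0.0154,0.0002,-6.31,
0.3,0.0301,0.0188,0.0002,-6.31, 0.3,0.0278,0.0220,0.0002,-6.31,
```

View pics/crop.png

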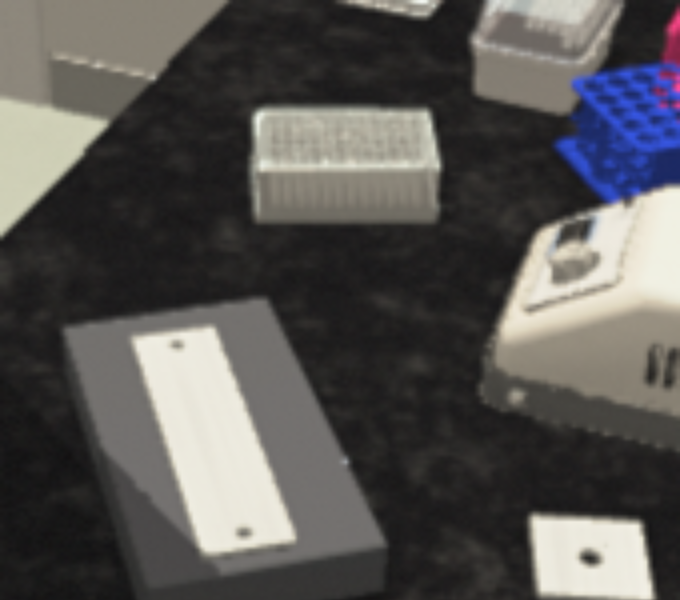

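The crop shows the clear gridded block at (345,165) and, below it, the slab with the bare plate, which has two end holes. Both match the description, so I'm moving to the approach pose.

>>> {"fn": "servo_tool", "kwargs": {"rows": [0.3, 0.0303, -0.0183, 0, -6.3, 0.3, 0.0322, -0.0149, 0, -6.3, 0.3, 0.0336, -0.0112, 0, -6.3, 0.3, 0.0346, -0.0075, 0, -6.3, 0.3, 0.0353, -0.0036, 0, -6.3]}}

```text
time: 1.32
position: [0.3315, -0.444, 0.2226]
tool_rot: [0.897, 0.442, 0.0, 0.0]
ft_force: [1.6, 0.6, 0.0]
grip_width: 0.0611
grip_force: 0.0
```

>>> {"fn": "servo_tool", "kwargs": {"rows": [0.3, 0.0354, 0.0003, 0, -6.3, 0.3, 0.0352, 0.0042, 0, -6.3, 0.3, 0.0345, 0.008, 0, -6.3, 0.3, 0.0334, 0.0118, 0, -6.3, 0.3, 0.0319, 0.0154, 0, -6.3]}}

```text
time: 1.73
position: [0.4414, -0.3048, 0.2228]
tool_rot: [0.743, 0.669, 0.0, 0.0]
ft_force: [0.8, 0.4, 0.8]
grip_width: 0.0329
grip_force: 0.0
```

>>> {"fn": "servo_tool", "kwargs": {"rows": [0.3, 0.0301, 0.0188, 0, -6.3, 0.3, 0.0278, 0.022, 0, -6.3, 0.3, 0, 0, 0, 0]}}

```text
time: 1.98
position: [0.4874, -0.2455, 0.2228]
tool_rot: [0.664, 0.748, 0.001, 0.0]
ft_force: [-0.3, -0.4, -1.2]
grip_width: 0.0307
grip_force: 0.0
```

```bash
cat >> h.py <<'E'
def wrist():
    o=robot.get_obs();c=robot.camera('wrist');T=np.eye(4);T[:3,:3]=R.from_quat(o['tool_rot']).as_matrix();T[:3,3]=o['position']
    M=np.linalg.inv(T@np.array(c['mount']));c['rvec']=cv2.Rodrigues(M[:3,:3])[0];c['tvec']=M[:3,3]
    return o,c
def look(cs,Z):
    for n,c in cs:
        for q in Z:
            for r in robot.outline_of(c,q)[:3]:
                ys,xs=np.nonzero(r['region'])
                if len(xs)>30: print(n,q,round(r['score'],2),'px',xs.min(),xs.max(),ys.min(),ys.max(),rect(c,r['region'],Z[q]))
E
python3 - <<'E'
from h import *
o,c=wrist();save(c,'w1.png');print(o['time'],o['position'],o['grip_width'])
print(np.array(c['mount']).round(3))
look([('w',c)],dict(long_plate=.045,stone_slab=.04,deep_block=.043))
plan([.484,-.25,.06],96.5,6,0.3)
E
```

```text
1.9833 [ 0.48741386 -0.24551298  0.22279154] 0.030735507332486003
[[ 0.001 -0.953 -0.302  0.083]
 [ 1.     0.001 -0.     0.001]
 [ 0.001 -0.302  0.953 -0.162]
 [ 0.     0.     0.     1.   ]]
w long_plate 0.89 px 229 283 0 145 {'c': (476.1, -149.5), 'size': [50.9, 135.5], 'long_yaw': 96.21}
w stone_slab 0.67 px 192 328 0 154 {'c': (482.2, -152.8), 'size': [128.9, 147.4], 'long_yaw': 97.91}
w deep_block 0.56 px 0 127 44 189 {'c': (281.8, -216.1), 'size': [98.7, 135.3], 'long_yaw': 67.67}
from [ 0.4841 -0.2512  0.2226] 96.27 dist/row 0.0271
0.3,0.0002,-0.0000,0.0271,-0.04, 0.3,0.0002,-0.0000,0.0271,-0.04, 0.3,0.0002,-0.0000,0.0271,-0.04, 0.3,0.0002,-0.0000,0.0271,-0.04, 0.3,0.0002,-0.0000,0.0271,-0.04,
0.3,0.0002,-0.0000,0.0271,-0.04,
```

View pics/w1.png

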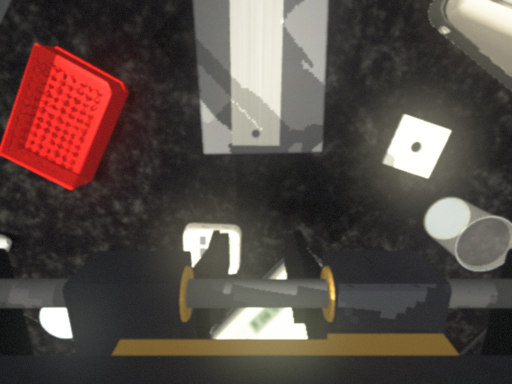

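```bash
python3 - <<'E'
from h import *
c=robot.camera('side');print('timer',ray(c,[[242,294],[279,290],[284,318]],.02).round(3))
o,c=wrist();print(o['position'])
look([('w',c)],dict(long_plate=.045,stone_slab=.04))
plan([.487,-.25,.0425],96.5,7,0.3)
E
```

```text
timer [[ 0.41  -0.339  0.02 ]
 [ 0.48  -0.337  0.02 ]
 [ 0.479 -0.4    0.02 ]]
[ 0.48391275 -0.25155805  0.22257512]
w long_plate 0.81 px 232 285 0 139 {'c': (476.1, -152.5), 'size': [50.8, 128.6], 'long_yaw': 96.16}
w stone_slab 0.67 px 196 331 0 149 {'c': (482.3, -155.9), 'size': [129.7, 142.7], 'long_yaw': 97.92}
from [ 0.4838 -0.2518  0.2226] 96.18 dist/row 0.0257
0.3,0.0002,0.0005,0.0257,-0.05, 0.3,0.0002,0.0005,0.0257,-0.05, 0.3,0.0002,0.0005,0.0257,-0.05, 0.3,0.0002,0.0005,0.0257,-0.05, 0.3,0.0002,0.0005,0.0257,-0.05,
0.3,0.0002,0.0005,0.0257,-0.05, 0.3,0.0002,0.0005,0.0257,-0.05,
```

>>> {"fn": "servo_tool", "kwargs": {"rows": [0.3, 0, 0.003, 0.035, 0, 0.3, 0, 0, 0.035, 0, 0.3, 0, 0, 0.035, 0, 0.3, 0, 0, 0.035, 0, 0.3, 0, 0, 0.02, 0]}}

```text
time: 2.8
position: [0.4854, -0.25, 0.0594]
tool_rot: [0.668, 0.744, -0.0, -0.002]
ft_force: [0.5, 0.0, -0.2]
grip_width: 0.0307
grip_force: 0.0
```

>>> {"fn": "servo_tool", "kwargs": {"rows": [0.3, 0, 0, 0.01, 0, 0.3, 0, 0, 0.008, 0, 0.3, 0, 0, 0, 0, 0.3, 0, 0, 0, 0]}}

```text
time: 3.13
position: [0.4879, -0.251, 0.0452]
tool_rot: [0.667, 0.745, 0.0, 0.001]
ft_force: [0.1, -0.1, 0.2]
grip_width: 0.0306
grip_force: 0.0
```

>>> {"fn": "servo_tool", "kwargs": {"rows": [0.3, 0.005, 0, 0.001, 0, 0.3, 0.005, 0, 0.001, 0, 0.3, 0.004, 0, 0, 0, 0.3, 0, 0, 0, 0]}}

```text
time: 3.47
position: [0.4856, -0.235, 0.0432]
tool_rot: [0.667, 0.745, 0.0, -0.0]
ft_force: [-0.5, -0.2, -0.5]
grip_width: 0.0308
grip_force: 0.0
```

```bash
python3 - <<'E'
from h import *
z=[]
for i in range(6):
    robot.camera('side'); o=robot.get_obs(); z.append(np.r_[o['position'],o['ft_force']])
print(np.mean(z,0).round(4),np.std(z,0).round(4))
E
```

```text
[ 0.4861 -0.2362  0.0429 -0.3449 -0.1961 -0.1062] [1.000e-04 3.000e-04 2.000e-04 4.713e-01 5.145e-01 4.599e-01]
```

>>> {"fn": "servo_tool", "kwargs": {"rows": [0.3, 0.005, 0, 0.0008, 0, 0.3, 0.008, 0, 0, 0, 0.3, 0.01, 0, 0, 0, 0.3, 0.01, 0, 0, 0, 0.3, 0.01, 0, 0, 0]}}

```text
time: 4.18
position: [0.4808, -0.1922, 0.0417]
tool_rot: [0.667, 0.745, -0.0, -0.0]
ft_force: [-0.5, -0.1, -0.5]
grip_width: 0.0305
grip_force: 0.2
```

>>> {"fn": "servo_tool", "kwargs": {"rows": [0.3, 0.01, 0, 0, 0, 0.3, 0.01, 0, 0, 0, 0.3, 0.008, 0, 0, 0, 0.3, 0.005, 0, 0, 0, 0.3, 0, 0, 0, 0]}}

```text
time: 4.6
position: [0.477, -0.1592, 0.0418]
tool_rot: [0.666, 0.746, -0.0, -0.001]
ft_force: [0.2, 0.8, -0.4]
grip_width: 0.0306
grip_force: 0.0
```

```bash
python3 - <<'E'
from h import *
c=robot.camera('side');c2=robot.camera('scene');save(c,'s2.png');o=robot.get_obs();print(o['time'],o['position'],o['ft_force'])
look([('side',c),('scene',c2)],dict(long_plate=.045,stone_slab=.04))
E
```

```text
4.7 [ 0.47768724 -0.16057909  0.04178886] [-0.71642046 -0.54990719  0.03790187]
side long_plate 0.81 px 252 272 193 216 {'c': (481.9, -127.8), 'size': [24.7, 51.8], 'long_yaw': 83.46}
side stone_slab 0.73 px 232 306 192 257 {'c': (480.1, -177.1), 'size': [136.8, 168.2], 'long_yaw': 96.91}
scene long_plate 0.61 px 222 282 186 209 {'c': (460.1, -50.8), 'size': [57.9, 193.6], 'long_yaw': 95.86}
scene stone_slab 0.77 px 227 322 185 235 {'c': (451.9, -120.2), 'size': [175.8, 244.8], 'long_yaw': 98.05}
```

View pics/s2.png

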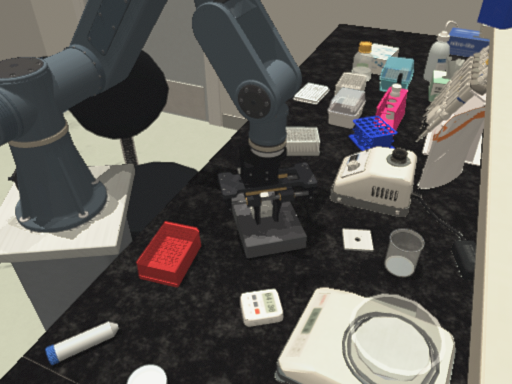

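The plate has moved about 68 mm and sits behind the gripper in this view. That leaves about 40 mm of overhang, so I'm pushing another 24 mm, then backing off and rising.

>>> {"fn": "servo_tool", "kwargs": {"rows": [0.3, 0.006, 0, 0, 0, 0.3, 0.007, 0, 0, 0, 0.3, 0.007, 0, 0, 0, 0.3, 0.004, 0, 0, 0, 0.3, 0, 0, 0, 0]}}

```text
time: 5.32
position: [0.4742, -0.1354, 0.0417]
tool_rot: [0.667, 0.745, -0.0, -0.001]
ft_force: [-0.3, 0.9, 0.4]
grip_width: 0.0306
grip_force: 0.0
```

>>> {"fn": "servo_tool", "kwargs": {"rows": [0.3, -0.012, 0, 0, 0, 0.3, -0.012, 0, -0.01, 0, 0.3, 0, 0, -0.035, 0, 0.3, 0, 0, -0.04, 0, 0.3, 0, 0, -0.04, 0]}}

```text
time: 5.73
position: [0.4769, -0.1616, 0.1675]
tool_rot: [0.667, 0.745, -0.0, -0.001]
ft_force: [0.8, -0.0, 0.2]
grip_width: 0.0306
grip_force: 0.0
```

>>> {"fn": "servo_tool", "kwargs": {"rows": [-0.6, 0.02, 0, -0.035, 0, -0.6, 0.04, 0, -0.005, 0, -0.6, 0.04, 0, 0, 0, -0.6, 0.03, 0, 0, 0, -0.6, 0, 0, 0, 0]}}

```text
time: 6.15
position: [0.461, -0.0275, 0.2071]
tool_rot: [0.666, 0.746, 0.0, -0.002]
ft_force: [-0.1, -0.1, 0.0]
grip_width: 0.056
grip_force: 0.0
```

>>> {"fn": "servo_tool", "kwargs": {"rows": [-0.6, 0, 0, 0, 0, -0.6, 0, 0, 0, 0]}}

```text
time: 6.32
position: [0.4639, -0.0324, 0.2069]
tool_rot: [0.667, 0.745, 0.0, 0.001]
ft_force: [2.0, 0.7, 1.0]
grip_width: 0.0666
grip_force: 0.0
```

```bash
python3 - <<'E'
from h import *
o,c=wrist();save(c,'w3.png');print(o['time'],o['position'],o['grip_width'])
look([('w',c),('scene',robot.camera('scene'))],dict(long_plate=.045,stone_slab=.04,deep_block=.043))
E
```

```text
6.3167 [ 0.4638614  -0.03243535  0.2069342 ] 0.06659173006783534
w long_plate 0.7 px 227 279 76 256 {'c': (461.0, -31.3), 'size': [50.2, 190.1], 'long_yaw': 96.31}
w stone_slab 0.6 px 194 319 136 327 {'c': (471.6, -75.9), 'size': [128.8, 165.7], 'long_yaw': 97.94}
w deep_block 0.96 px 386 502 0 22 {'c': (614.2, 136.7), 'size': [17.6, 103.7], 'long_yaw': 6.39}
w deep_block 0.95 px 68 142 235 277 {'c': (290.1, -130.4), 'size': [18.4, 54.1], 'long_yaw': 6.38}
scene long_plate 0.83 px 214 281 185 207 {'c': (457.3, -27.7), 'size': [60.4, 193.8], 'long_yaw': 96.63}
scene deep_block 0.71 px 234 297 234 291 {'c': (253.1, -226.8), 'size': [108.1, 166.8], 'long_yaw': 67.12}
scene deep_block 0.65 px 201 242 154 182 {'c': (570.4, 163.8), 'size': [150.6, 182.1], 'long_yaw': 174.14}
```

View pics/w3.png

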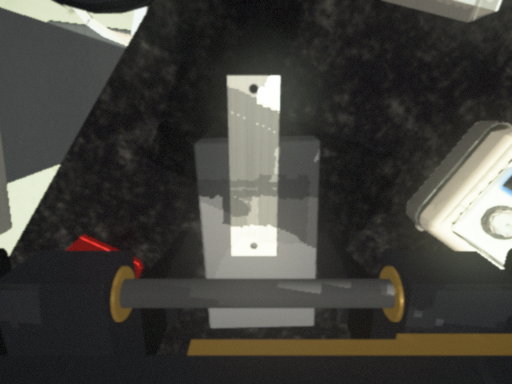

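The plate centre is at (0.461, -0.031) with yaw 96.3°. It measures 50×190 and overhangs by about 60 mm (plate end at row 76, slab edge at row 137), which is about a third. Before gripping it, I'll take one view of the block and what's around it.

>>> {"fn": "servo_tool", "kwargs": {"rows": [-0.6, 0.035, 0.017, 0, 0, -0.6, 0.035, 0.022, 0, 0, -0.6, 0.035, 0.022, 0, 0, -0.6, 0.035, 0.022, 0, 0, -0.6, 0.035, 0.022, 0, 0]}}

```text
time: 7.13
position: [0.5489, 0.1555, 0.2067]
tool_rot: [0.667, 0.745, -0.0, 0.0]
ft_force: [1.0, -0.5, 0.6]
grip_width: 0.0697
grip_force: 0.0
```

>>> {"fn": "servo_tool", "kwargs": {"rows": [-0.6, 0, 0, 0, 0, -0.6, 0, 0, 0, 0, -0.6, 0, 0, 0, 0]}}

```text
time: 7.38
position: [0.5475, 0.1537, 0.2062]
tool_rot: [0.667, 0.745, -0.001, -0.0]
ft_force: [-0.6, -0.6, 0.2]
grip_width: 0.0697
grip_force: 0.0
```

```bash
python3 - <<'E'
from h import *
o,c=wrist();save(c,'w4.png');print(o['time'],o['position'],o['grip_width'])
look([('w',c)],dict(deep_block=.043))
s=robot.camera('side')
for n,p in dict(blue=(352,143),bluefar=(392,150),box=(330,122),boxr=(362,127),pink=(380,128),stand=(425,185)).items(): print(n,ray(s,[p],0).round(3))
E
```

```text
7.3833 [0.54749629 0.15366856 0.20623618] 0.06971498354511481
w deep_block 0.72 px 249 388 92 197 {'c': (604.7, 189.8), 'size': [84.7, 128.3], 'long_yaw': 173.82}
blue [[0.774 0.192 0.   ]]
bluefar [[0.876 0.142 0.   ]]
box [[0.74  0.322 0.   ]]
boxr [[0.831 0.28  0.   ]]
pink [[0.884 0.268 0.   ]]
stand [[ 0.902 -0.027  0.   ]]
```

View pics/w4.png

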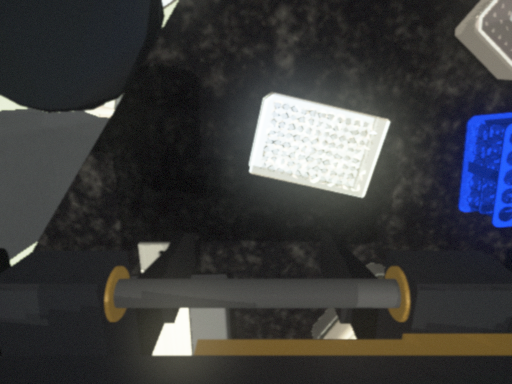

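The block centre is at (0.605, 0.190), with its short axis at yaw 83.8° and a measured size of 85×128. The blue rack, at x ≥ 0.77, is clear of the gripper. Next I'm going to grasp 20 mm from the plate's left end.

>>> {"fn": "servo_tool", "kwargs": {"rows": [-0.6, -0.0249, -0.0266, 0, 0, -0.6, -0.0249, -0.0266, 0, 0, -0.6, -0.0249, -0.0266, 0, 0, -0.6, -0.0249, -0.0264, 0.02, 0, -0.6, 0, 0, 0.035, 0]}}

```text
time: 7.95
position: [0.4511, 0.0391, 0.1541]
tool_rot: [0.669, 0.743, 0.0, 0.002]
ft_force: [0.4, -0.1, -1.6]
grip_width: 0.0693
grip_force: 0.0
```

>>> {"fn": "servo_tool", "kwargs": {"rows": [-0.6, 0, 0, 0.035, 0, -0.6, 0, 0, 0.02, 0, -0.6, 0, 0, 0, 0, -0.6, 0, 0, 0, 0]}}

```text
time: 8.28
position: [0.4528, 0.0424, 0.0965]
tool_rot: [0.668, 0.744, -0.001, -0.001]
ft_force: [-0.1, -0.5, 0.9]
grip_width: 0.0696
grip_force: 0.0
```

```bash
python3 - <<'E'
from h import *
plan([.4528,.0432,.0235],96.3,4,-.6)
E
```

```text
from [0.4528 0.0424 0.0965] 96.22 dist/row 0.0182
-0.6,0.0002,0.0000,0.0182,-0.02, -0.6,0.0002,0.0000,0.0182,-0.02, -0.6,0.0002,0.0000,0.0182,-0.02, -0.6,0.0002,0.0000,0.0182,-0.02,
```

>>> {"fn": "servo_tool", "kwargs": {"rows": [-0.6, 0, 0, 0.025, 0, -0.6, 0, 0, 0.025, 0, -0.6, 0, 0, 0.015, 0, -0.6, 0, 0, 0.008, 0, -0.6, 0, 0, 0, 0]}}

```text
time: 8.7
position: [0.4541, 0.043, 0.0238]
tool_rot: [0.667, 0.745, 0.0, 0.0]
ft_force: [-0.4, -0.1, -0.3]
grip_width: 0.0699
grip_force: 0.0
```

>>> {"fn": "servo_tool", "kwargs": {"rows": [0.1, 0, 0, 0, 0, 0.1, 0, 0, 0, 0, 0.1, 0, 0, 0, 0, 0.1, 0, 0, 0, 0, 0.1, 0, 0, 0, 0], "newtons": 55}}

```text
time: 9.12
position: [0.4542, 0.0433, 0.0245]
tool_rot: [0.667, 0.745, 0.0, 0.001]
ft_force: [1.0, 0.1, 1.5]
grip_width: 0.0486
grip_force: 54.9
```

>>> {"fn": "servo_tool", "kwargs": {"rows": [1, 0, 0, 0, 0, 1, 0, 0, 0, 0, 1, 0, 0, 0, 0]}}

```text
time: 9.37
position: [0.4542, 0.0433, 0.024]
tool_rot: [0.667, 0.745, 0.0, 0.0]
ft_force: [0.9, 1.1, 2.2]
grip_width: 0.0494
grip_force: 54.9
```

>>> {"fn": "servo_tool", "kwargs": {"rows": [1, 0, 0, -0.005, 0, 1, 0, 0, -0.01, 0, 1, 0, 0, -0.015, 0, 1, 0, 0, -0.02, 0, 1, 0, 0, -0.02, 0]}}

```text
time: 9.78
position: [0.4526, 0.0434, 0.0941]
tool_rot: [0.667, 0.745, -0.001, -0.001]
ft_force: [0.6, 0.1, -0.6]
grip_width: 0.0487
grip_force: 54.9
```

>>> {"fn": "servo_tool", "kwargs": {"rows": [1, 0, 0, -0.02, 0, 1, 0, 0, -0.015, 0, 1, 0, 0, -0.01, 0, 1, 0, 0, 0, 0, 1, 0, 0, 0, 0]}}

```text
time: 10.2
position: [0.4535, 0.0433, 0.139]
tool_rot: [0.667, 0.745, 0.0, 0.0]
ft_force: [-0.1, 0.4, -1.4]
grip_width: 0.0489
grip_force: 54.9
```

```bash
python3 - <<'E'
from h import *
o,c=wrist();save(c,'w5.png');print(o['time'],o['position'],o['ft_force'],o['moment'],o['grip_width'],o['grip_force'])
z=o['position'][2]+.0215
look([('w',c)],dict(long_plate=z))
s=robot.camera('side');save(s,'s5.png')
a=np.radians(83.8);d=np.array([np.cos(a),np.sin(a)])
t=np.array([.6047,.1898])+.075*d;print(t)
plan([*t,.139],83.8,12,1)
E
```

```text
10.2 [0.4534617  0.04331463 0.13898347] [-0.09554762  0.39640659 -1.44501781] [ 0.04552132 -0.09313319 -0.02786845] 0.048869896771097536 54.92811441421509
w long_plate 0.64 px 204 309 222 339 {'c': (453.7, 52.2), 'size': [30.7, 50.0], 'long_yaw': 6.38}
[0.61279995 0.26436132]
from [0.4528 0.0434 0.1379] 96.32 dist/row 0.0227
1,0.0168,0.0153,-0.0001,1.04, 1,0.0171,0.0150,-0.0001,1.04, 1,0.0174,0.0147,-0.0001,1.04, 1,0.0176,0.0143,-0.0001,1.04, 1,0.0179,0.0140,-0.0001,1.04,
1,0.0182,0.0137,-0.0001,1.04, 1,0.0184,0.0134,-0.0001,1.04, 1,0.0186,0.0130,-0.0001,1.04, 1,0.0189,0.0127,-0.0001,1.04, 1,0.0191,0.0123,-0.0001,1.04,
1,0.0193,0.0120,-0.0001,1.04, 1,0.0195,0.0116,-0.0001,1.04,
```

View pics/s5.png

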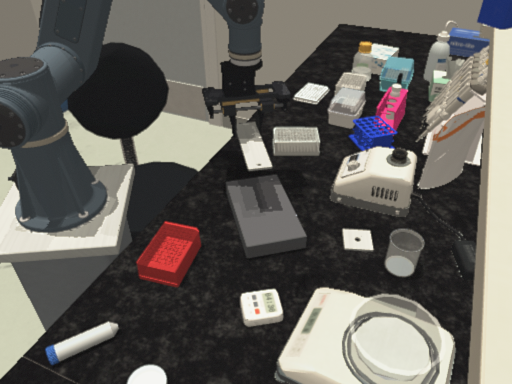

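```bash
python3 - <<'E'
from h import *
from scipy.optimize import least_squares
o=robot.get_obs();p=np.array(o['position']);x=R.from_quat(o['tool_rot']).as_matrix()[:,0]
print(p,o['time'])
s=robot.camera('side');m=robot.outline_of(s,'long_plate')[0]
def K(c,P): return cv2.projectPoints(np.array(P,float),np.array(c['rvec'],float),np.array(c['tvec'],float),c['intrinsics'],None)[0].reshape(-1,2)
d=np.array([x[0],x[1],0]);d/=np.linalg.norm(d);w=np.array([d[1],-d[0],0]);u=np.array([0,0,1.])
ys,xs=np.nonzero(m['region']);print('mask',m['score'],xs.min(),xs.max(),ys.min(),ys.max(),'col of ymax',xs[ys==ys.max()].mean(),'row of xmax',ys[xs==xs.max()].mean())
for e in (20,24):
  for a in (0,2,5,8,12):
    t=np.radians(a);D=d*np.cos(t)+u*np.sin(t)  # far end droops
    g=p+u*.019; far=g-D*(190-e)/1000
    print(e,a,K(s,[far+w*.025,far-w*.025]).round(1).ravel())
E
```

```text
[0.45279328 0.04336474 0.13791194] 10.35
mask 0.85 237 270 122 170 col of ymax 252.5 row of xmax 165.5
20 0 [273.8 165.1 250.2 168.1]
20 2 [273.7 167.4 250.2 170.4]
20 5 [273.5 170.8 250.2 173.8]
20 8 [273.3 173.9 250.2 176.9]
20 12 [273.  177.8 250.  180.9]
24 0 [273.3 164.  249.8 167. ]
24 2 [273.2 166.3 249.8 169.3]
24 5 [273.1 169.6 249.8 172.6]
24 8 [272.9 172.6 249.8 175.6]
24 12 [272.5 176.5 249.7 179.5]
```

The plate is lifted and nearly level, with 2° of droop or less. I'm carrying it over the block.

>>> {"fn": "servo_tool", "kwargs": {"rows": [1, 0.0165, 0.0153, 0, 1.04, 1, 0.017, 0.015, 0, 1.04, 1, 0.017, 0.0147, 0, 1.04, 1, 0.0175, 0.0143, 0, 1.04, 1, 0.0177, 0.014, 0, 1.04]}}

```text
time: 10.87
position: [0.5205, 0.135, 0.1379]
tool_rot: [0.7, 0.714, -0.001, -0.001]
ft_force: [1.1, -0.1, -0.6]
grip_width: 0.0485
grip_force: 54.9
```

>>> {"fn": "servo_tool", "kwargs": {"rows": [1, 0.018, 0.0137, 0, 1.04, 1, 0.018, 0.0134, 0, 1.04, 1, 0.0185, 0.013, 0, 1.04, 1, 0.0187, 0.0127, 0, 1.04, 1, 0.019, 0.0123, 0, 1.04]}}

```text
time: 11.28
position: [0.587, 0.2262, 0.1375]
tool_rot: [0.732, 0.681, -0.001, -0.001]
ft_force: [0.1, -0.7, -1.5]
grip_width: 0.0484
grip_force: 54.9
```

>>> {"fn": "servo_tool", "kwargs": {"rows": [1, 0.019, 0.012, 0, 1.04, 1, 0.0193, 0.0116, 0, 1.04, 1, 0, 0, 0, 0, 1, 0, 0, 0, 0]}}

```text
time: 11.62
position: [0.6134, 0.2623, 0.1373]
tool_rot: [0.743, 0.669, -0.001, -0.0]
ft_force: [-0.9, -0.9, -1.3]
grip_width: 0.0488
grip_force: 54.9
```

```bash
python3 - <<'E'
from h import *
o,c=wrist();z=o['position'][2]+.0215;print(o['time'],o['position'],o['grip_width'])
look([('w',c)],dict(long_plate=z))
plan([.6126,.2624,.060],83.8,5,1)
E
```

```text
11.6167 [0.61343018 0.26229781 0.13732533] 0.04882361217888361
w long_plate 0.62 px 205 309 222 338 {'c': (616.0, 271.5), 'size': [30.2, 49.6], 'long_yaw': 174.07}
from [0.6124 0.261  0.1375] 83.86 dist/row 0.0155
1,0.0003,0.0000,0.0155,0.01, 1,0.0003,0.0000,0.0155,0.01, 1,0.0003,0.0000,0.0155,0.01, 1,0.0003,0.0000,0.0155,0.01, 1,0.0003,0.0000,0.0155,0.01,
```

>>> {"fn": "servo_tool", "kwargs": {"rows": [1, 0.001, 0, 0.015, 0, 1, 0, 0, 0.015, 0, 1, 0, 0, 0.015, 0, 1, 0, 0, 0.012, 0, 1, 0, 0, 0.007, 0]}}

```text
time: 12.13
position: [0.6122, 0.2614, 0.0729]
tool_rot: [0.744, 0.668, -0.002, -0.001]
ft_force: [-0.1, -0.7, -0.8]
grip_width: 0.0489
grip_force: 54.9
```

>>> {"fn": "servo_tool", "kwargs": {"rows": [1, 0, 0, 0.003, 0, 1, 0, 0, 0, 0, 1, 0, 0, 0, 0]}}

```text
time: 12.38
position: [0.6142, 0.2625, 0.0722]
tool_rot: [0.744, 0.668, 0.0, 0.0]
ft_force: [0.6, 0.4, -0.4]
grip_width: 0.0484
grip_force: 54.9
```

```bash
python3 - <<'E'
from h import *
s=robot.camera('side');c=robot.camera('scene');o=robot.get_obs();print(o['time'],o['position'],o['ft_force'],o['moment'])
look([('side',s),('scene',c)],dict(long_plate=.058,deep_block=.043))
for n,q in(('side',s),('scene',c)): print([(round(r['score'],2),np.round(r['at'],3)) for r in robot.place_of(q,'deep_block')+robot.place_of(q,'long_plate')])
i=np.hstack([cv2.resize(q['pixels'][y:y+75,x:x+100,::-1],(400,300),interpolation=cv2.INTER_CUBIC) for q,x,y in((s,240,90),(c,180,125))]);cv2.imwrite('pics/c6.png',i)
E
```

```text
12.4833 [0.61450522 0.26275351 0.07271765] [ 0.6969763  -0.46238137 -1.10163073] [ 0.07246656 -0.14825479 -0.05023218]
side long_plate 0.92 px 287 308 104 139 {'c': (616.7, 239.6), 'size': [57.6, 209.0], 'long_yaw': 82.12}
side deep_block 0.85 px 136 200 222 286 {'c': (276.1, -237.1), 'size': [105.6, 158.2], 'long_yaw': 67.0}
side deep_block 0.64 px 273 319 127 155 {'c': (599.0, 153.6), 'size': [127.0, 148.7], 'long_yaw': 82.21}
scene long_plate 0.69 px 201 244 139 158 {'c': (668.2, 256.3), 'size': [73.5, 235.3], 'long_yaw': 79.54}
scene deep_block 0.93 px 201 241 156 181 {'c': (572.0, 163.9), 'size': [145.2, 179.2], 'long_yaw': 174.97}
scene deep_block 0.59 px 233 296 234 292 {'c': (252.7, -227.4), 'size': [110.2, 169.8], 'long_yaw': 65.78}
[(0.98, array([ 0.605,  0.187, -0.002])), (0.94, array([ 0.271, -0.218, -0.003])), (0.85, array([0.602, 0.191, 0.085]))]
[(0.97, array([ 0.272, -0.216,  0.   ])), (0.62, array([0.602, 0.19 , 0.002])), (0.92, array([0.603, 0.189, 0.089]))]
```

View pics/c6.png

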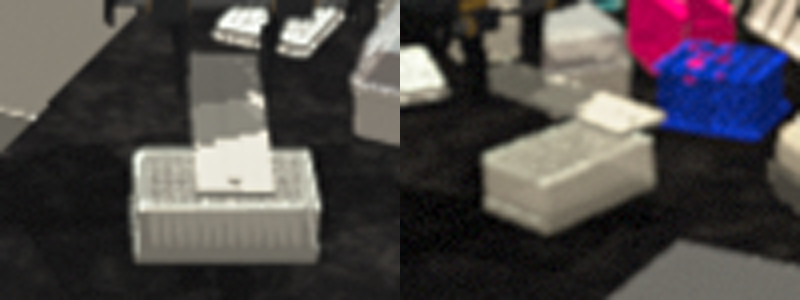

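The plate is over the middle of the block in both views, and the networks agree on both centres to about 3 mm. There are about 45 mm left to lower.

>>> {"fn": "servo_tool", "kwargs": {"rows": [1, 0, 0, 0.012, 0, 1, 0, 0, 0.012, 0, 1, 0, 0, 0.008, 0, 1, 0, 0, 0.004, 0, 1, 0, 0, 0.002, 0]}}

```text
time: 13.3
position: [0.6127, 0.2623, 0.0317]
tool_rot: [0.744, 0.668, -0.001, -0.001]
ft_force: [-0.1, 0.2, -1.5]
grip_width: 0.0489
grip_force: 54.9
```

>>> {"fn": "servo_tool", "kwargs": {"rows": [1, 0, 0, 0.001, 0, 1, 0, 0, 0.001, 0, 1, 0, 0, 0.001, 0, 1, 0, 0, 0, 0]}}

```text
time: 13.63
position: [0.614, 0.2627, 0.031]
tool_rot: [0.744, 0.668, 0.0, 0.0]
ft_force: [0.3, -0.1, -0.5]
grip_width: 0.0487
grip_force: 54.9
```

```bash
python3 - <<'E'
from h import *
z=[]
for i in range(4):
    s=robot.camera('side'); o=robot.get_obs(); z.append(np.r_[o['position'],o['ft_force'],o['moment']])
print(o['time'],np.mean(z,0).round(4))
E
```

```text
13.8333 [ 0.614   0.2627  0.0311 -0.4457 -0.3413 -0.7183  0.0573 -0.0785 -0.0037]
```

>>> {"fn": "servo_tool", "kwargs": {"rows": [1, 0, 0, 0.001, 0, 1, 0, 0, 0.001, 0, 1, 0, 0, 0, 0]}}

```text
time: 14.08
position: [0.6139, 0.2626, 0.0287]
tool_rot: [0.744, 0.668, 0.0, 0.0]
ft_force: [1.5, -0.5, 0.3]
grip_width: 0.049
grip_force: 54.9
```

>>> {"fn": "servo_tool", "kwargs": {"rows": [1, 0, 0, 0.001, 0, 1, 0, 0, 0.0005, 0, 1, 0, 0, 0, 0]}}

```text
time: 14.33
position: [0.614, 0.2627, 0.0277]
tool_rot: [0.744, 0.668, 0.0, 0.0]
ft_force: [-0.6, 0.4, 3.8]
grip_width: 0.0487
grip_force: 54.9
```

```bash
python3 - <<'E'
from h import *
z=[]
for i in range(6):
    s=robot.camera('side'); o=robot.get_obs(); z.append(np.r_[o['position'],o['ft_force'],o['moment']])
print(o['time'],np.mean(z,0).round(4))
E
```

```text
14.6333 [ 6.1400e-01  2.6270e-01  2.7700e-02 -9.4500e-01  2.9070e-01  3.2228e+00
 -9.7400e-02  3.9900e-02  1.1000e-03]
```

>>> {"fn": "servo_tool", "kwargs": {"rows": [1, 0, 0, 0.0005, 0, 1, 0, 0, 0, 0, 1, 0, 0, 0, 0], "newtons": 15}}

```text
time: 14.88
position: [0.6139, 0.2627, 0.0269]
tool_rot: [0.744, 0.668, 0.0, -0.0]
ft_force: [-0.6, -0.5, 3.3]
grip_width: 0.0494
grip_force: 15.0
```

>>> {"fn": "servo_tool", "kwargs": {"rows": [-0.25, 0, 0, 0, 0, -0.4, 0, 0, 0, 0, -0.5, 0, 0, 0, 0, -0.5, 0, 0, 0, 0, -0.5, 0, 0, 0, 0]}}

```text
time: 15.3
position: [0.6136, 0.2625, 0.0264]
tool_rot: [0.744, 0.668, -0.0, -0.0]
ft_force: [0.1, 0.6, 0.2]
grip_width: 0.0642
grip_force: 0.0
```

>>> {"fn": "servo_tool", "kwargs": {"rows": [-0.5, 0, 0, 0, 0, -0.5, 0, 0, 0, 0]}}

```text
time: 15.47
position: [0.6138, 0.2626, 0.0266]
tool_rot: [0.744, 0.668, -0.0, -0.0]
ft_force: [0.2, -0.5, -1.1]
grip_width: 0.0651
grip_force: 0.0
```

```bash
python3 - <<'E'
from h import *
o,c=wrist();z=.048;print(o['time'],o['position'],o['grip_width'],o['ft_force'])
look([('w',c)],dict(long_plate=z))
E
```

```text
15.4667 [0.61376569 0.2625882  0.02662347] 0.06513526441309757 [ 0.20699889 -0.54110523 -1.11505952]
w long_plate 0.89 px 205 310 223 338 {'c': (616.2, 271.0), 'size': [29.7, 50.2], 'long_yaw': 172.84}
```

Released at 65 mm open, so about 7.5 mm clear on each side. Rising straight up, then backing away to look.

>>> {"fn": "servo_tool", "kwargs": {"rows": [-0.5, 0, 0, -0.01, 0, -0.5, 0, 0, -0.02, 0, -0.5, 0, 0, -0.035, 0, -0.5, 0, 0, -0.04, 0, -0.5, 0, 0, -0.04, 0]}}

```text
time: 15.98
position: [0.6132, 0.2625, 0.1733]
tool_rot: [0.744, 0.668, -0.001, -0.0]
ft_force: [0.4, -0.0, 0.8]
grip_width: 0.0658
grip_force: 0.0
```

>>> {"fn": "servo_tool", "kwargs": {"rows": [-0.5, -0.02, 0, -0.035, 0, -0.5, -0.03, 0, 0, 0, -0.5, -0.03, 0, 0, 0, -0.5, 0, 0, 0, 0, -0.5, 0, 0, 0, 0]}}

```text
time: 16.4
position: [0.6052, 0.1818, 0.2079]
tool_rot: [0.745, 0.667, 0.0, 0.0]
ft_force: [0.2, 0.6, 0.2]
grip_width: 0.0649
grip_force: 0.0
```

```bash
python3 - <<'E'
from h import *
o,c=wrist();save(c,'w7.png');print(o['time'],o['position'])
s=robot.camera('side');d=robot.camera('scene')
look([('w',c)],dict(long_plate=.048,deep_block=.043))
look([('s',s)],dict(long_plate=.048,square_plate=.005))
for n,q in(('side',s),('scene',d)): print([(round(r['score'],2),np.round(r['at'],3)) for r in robot.place_of(q,'deep_block')+robot.place_of(q,'long_plate')])
E
```

```text
16.4 [0.60522164 0.18178382 0.20793409]
w long_plate 0.63 px 230 283 70 253 {'c': (605.3, 188.7), 'size': [50.0, 190.9], 'long_yaw': 82.67}
w deep_block 0.96 px 193 317 123 205 {'c': (649.3, 186.8), 'size': [38.2, 86.5], 'long_yaw': 83.73}
s long_plate 0.64 px 287 307 118 152 {'c': (602.7, 180.3), 'size': [49.8, 186.4], 'long_yaw': 83.23}
s square_plate 0.89 px 343 372 229 251 {'c': (670.5, -208.3), 'size': [60.3, 67.5], 'long_yaw': 78.69}
s square_plate 0.41 px 287 307 117 152 {'c': (619.2, 255.6), 'size': [53.8, 206.7], 'long_yaw': 82.52}
[(0.85, array([ 0.273, -0.219, -0.005])), (0.64, array([ 0.605,  0.186, -0.002])), (0.55, array([0.603, 0.19 , 0.044]))]
[(0.82, array([ 0.272, -0.217, -0.   ])), (0.6, array([0.604, 0.19 , 0.004])), (0.55, array([0.603, 0.188, 0.042]))]
```

View pics/w7.png

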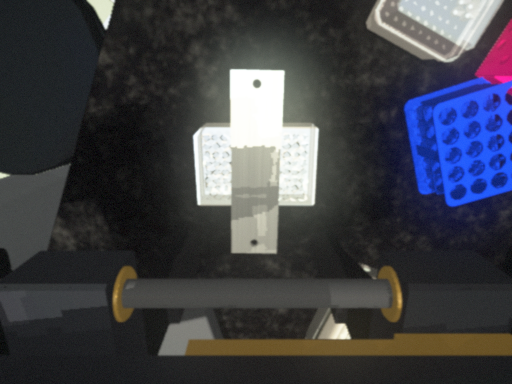

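The plate lies across the middle of the block: plate columns 230–283 on block columns 193–317, with centres about 1 mm apart and yaw within about 1°. The square plate hasn't moved. Handing in.

```bash
python3 -c "
from rig import robot
print(robot.hand_in())"
```

```text
the job is handed in; nothing more can be done
None
```

I slid the long plate about 60 mm over the slab's left edge, gripped it there and laid it flat across the short way of the clear block, centred to about 1 mm; the job is handed in after about 17 s, with the block and the square plate unmoved.

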